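Reset the pour-over corner

TASK

Tidy the coffee corner on its three cork mats: stand the smoky glass carafe centred on the mat next to the white pour-over stand, the plastic canister centred on the mat next to the steel grinder, and the stoneware cup centred on the mat between those two. Once the carafe is standing on its mat, and not before, put the wooden stopper lid on it, plug down into its mouth so that the disc lies flat on the rim. Keep the carafe, cup and canister upright all along, set them down rather than dropping them, and let go of everything at the end.

Things in the scene. Friction and masses are not known exactly. Their poses are not given: they have to be found in the camera images.
- carafe_center (a point): Smoky dark glass carafe, open and empty, loose, 140 mm tall, about 0.3 kg. Round body 92 mm across up to 55 mm above its underside, narrowing to a straight round neck 60 mm across from 84 mm to the rim at 140 mm; wall 4 mm, so the mouth is 52 mm across inside. Grasp it by the neck from above. The point is on its axis, half-way up (70 mm above its underside); z points up.
- cup_center (a point): Grey-beige stoneware cup without handle, open, loose, 80 mm tall, 66 mm across outside (58 mm at the foot), wall 4 mm, about 0.22 kg. The point is on its axis, half-way up (40 mm above its underside); z points up.
- canister_center (a point): White plastic canister, loose, empty, shut under a grey flip-top lid with a black flap (lid stays shut, one solid piece). Body 64 mm across, lid 66 mm across, 114 mm tall to the lid's top (flap 2 mm higher), about 0.12 kg. The point is on its axis, half-way up (57 mm above its underside); z points up.
- stopper_center (a point): Wooden stopper lid of the carafe, loose, 52 mm tall, about 60 g, plug down at the start. From below: tapered cork plug 36 mm across, 14 mm high; disc 72 mm across, 8 mm thick; upright round knob 22 mm across, 30 mm high, to be pinched from above. Point on its axis, 26 mm above its underside; z up. Seated (disc on the rim), the point is 82 mm above the carafe's point.
- mat_a: One of three identical round cork mats, fixed, 100 mm across, 4 mm thick, about 160 mm apart in a row on a dark slate slab 8 mm thick; any of the three may be at any place in the row. Its origin is the centre of its underside (its top is 4 mm higher); z points up.
- mat_b: One of three identical round cork mats, fixed, 100 mm across, 4 mm thick, about 160 mm apart in a row on a dark slate slab 8 mm thick; any of the three may be at any place in the row. Its origin is the centre of its underside (its top is 4 mm higher); z points up.
- mat_c: One of three identical round cork mats, fixed, 100 mm across, 4 mm thick, about 160 mm apart in a row on a dark slate slab 8 mm thick; any of the three may be at any place in the row. Its origin is the centre of its underside (its top is 4 mm higher); z points up.
- stand: White ceramic pour-over stand, fixed, at one end of the row of mats (either end), with a foot 120 by 110 mm, a column and a white cone 104 mm across at the top, 225 mm tall. Origin at the centre of its underside. It is about 200 mm from the nearest mat and about 350 mm from the next.
- grinder: Steel coffee grinder with a side lever, fixed, at the other end of the row, round, 104 mm across, 208 mm tall; the lever reaches 75 mm from its axis. Origin at the centre of its underside. It is about 200 mm from the nearest mat and about 350 mm from the next.
There are look-alikes about, which are no part of the job. Leave any red look-alike of the grinder alone.

How it is judged:
By the outcome, as a careful person would: the job done as asked, in the order asked, and still so for the second after the job is handed in, with the robot touching nothing.
It also fails if it takes over 115 s, if anything falls off the work surface, if the arm or the gripper's body presses on something with over 40 N, if the wrist force passes 120 N, or if a joint passes its speed limit or range.

ROBOT

A 6-joint arm with a two-finger parallel gripper is mounted at the origin on the work surface. World frame = base frame: x ahead of the robot, y to its left, z up, the work surface at z = 0. Lengths are in mm, angles in rad, forces in N, time in s.
With the tool pointing down it reaches from about 275 to 750 mm from the base axis. Payload 10.2 kg.
Tool frame: the origin (TCP) lies midway between the tips of the shut fingers; the grasp point (between the pads) lies 19 mm behind it; z points along the fingers, y is the line along which they close (so a half turn about z gives the same grasp; the last joint's range is limited). The gripper opens to 85 mm and grips with 20 to 120 N. Pads are 22 mm wide; open, the fingers measure 114 mm over their backs; the gripper's body (76 mm by 85 mm) begins 54 mm behind the grasp point. The pads swing forward as they close: fully open they stand 13 mm farther back than shut.
Start: joints at [-1.374, 0.313, 1.498, -0, 1.331, -0.223], TCP at [213.967, -479.426, 208.494] pointing down, gripper open.
Joint ranges: [-2.94, 2.94], [-0.97, 2.17], [0.19, 2.56], [-1.23, 4.37], [0.02, 3.11], [-2.88, 2.88]. Speed limits (rad/s): [2.39, 2.39, 3.01, 3.14, 3.14, 3.14].

INTERFACE

Orientations are given as a unit quaternion [w, x, y, z].
In Python, from rig import ctrl gives the robot as it stands.
- The arm moves only by the tool send_rows, never from a script. Its argument "targets" is a list of rows, each an object with "offset": the shift along the world's x, y, z in cm, a list of three; "spin": the turn about the world's z in rad. A call has 1 to 8 rows; each row is the pose to reach, as a shift and turn from the pose commanded when the call began; what a row does not reach only later rows make up. A row lasts 1/12 s, in which the tool goes at most 41.7 mm and 7.16 degrees, less where a joint would pass 70% of its speed; a pose out of reach is approached as far as the arm can. A call with a gripper value outside its range is refused whole. "grip" is the opening, from 0 (shut) to 1 (fully open), set as the call begins (left out, the last holds). The fingers move at their own pace and stop on an object; "squeeze" is the grip in N (left out, the last holds). Time passes only in rows, so rows that repeat a pose let the fingers close. It gives the time, the measured TCP pose, the force, the opening and the grip force at its end, in the units of the state.
- ctrl.sense(): the state, without advancing time (a new reading comes with each control period).
- ctrl.capture(name): name is "side" or "top"; returns (picture, depth): 400x640x3 uint8, red, green, blue; 400x640 float32, mm along the optical axis (not along the pixel's ray), 0 where there is no reading.
- ctrl.calibration(name): a dict with "fx", "fy", "cx", "cy" (pixels), "view" (4x4, takes a point from world to camera coordinates). Camera axes: x right, y down, z forward; pixel columns grow to the right and rows downward; lengths in mm; the calibration is good to about 2 mm. A picture is of the moment at which its call begins. calibration takes no time and is no camera call.
- ctrl.finish_job(): hands the job in; it is judged then, once.
Trained networks look in the newest picture that a camera, given by its name, has taken for a name from the list of things; names that differ only in an ending like _2 or _b are one class to them, and where a whole thing is asked for, a point or a joint stands for the part that bears it (a point fixed in the world has none). Each returns a list of dicts, best first, with "conf" (0 to 1); they miss things now and then, are a little off and sometimes report something else, mostly with a low value. They report only what shows in the picture. A call takes as long as a camera call. They do not tell look-alikes from the thing itself.
- ctrl.search_frame(camera, query): "box" ([left, top, right, bottom] in pixels, round what is visible of it).
- ctrl.place_of(camera, query): "uv" ([column, row] in pixels: a listed point, or the origin of a listed thing).
The state is a dict: "time_s": time; "joints": joint angles; "dq": joint speeds; "tau": joint torques, N m; "eef_pos": TCP position; "ee_rot": TCP orientation; "force": force on the tool from outside, world axes, zero at the start; "wrist_torque": the same for the moment, N m; "grip_width": opening from 0.0 (shut) to 1.0 (fully open); "grip_force": force on a finger pad.
Only numpy, scipy, OpenCV 4.12 (cv2) and the standard library are available. Lean on these libraries where they do the work, as an engineer would, in place of code of your own. Each camera call takes 0.05 s, during which the arm holds its last target. There are 200 camera calls.

## Working session

There is one attempt and no reset: what is moved stays moved. The work goes in short steps, Python scripts to look and compute and a tool call to move; the robot and the scene stay as the last step left them, time stands still between calls to the robot, and variables do not carry over. Pictures are saved under pics/ and viewed, at most 14 in all, crops included, and the job is handed in when it is done.

Besides the shell and the picture viewer there is one more tool, called after ">>>" as name([rows], argument=value, ...), one row to a line, values as JSON. send_rows: Moves the arm, as the interface text tells. Its arguments: {"type":"object","properties":{"targets":{"type":"array"},"grip":{"type":"number"},"squeeze":{"type":"number"}},"required":["targets"]}

```bash
mkdir -p pics; ls
cat > h.py <<'E'
from rig import ctrl
import numpy as np, cv2
def cap(n,f=None):
    p,d=ctrl.capture(n)
    if f: cv2.imwrite('pics/'+f+'.png',cv2.cvtColor(p,cv2.COLOR_RGB2BGR))
    return p,d
def ray(n,u,v):
    c=ctrl.calibration(n);V=np.array(c['view']);R=V[:3,:3];o=-R.T@V[:3,3]
    return o,R.T@np.array([(u-c['cx'])/c['fx'],(v-c['cy'])/c['fy'],1])
def atz(n,u,v,z):
    o,d=ray(n,u,v); return o+d*(z-o[2])/d[2]
def cloud(n,D):
    c=ctrl.calibration(n);V=np.array(c['view']);R=V[:3,:3]
    v,u=np.indices(D.shape)
    P=np.stack([(u-c['cx'])/c['fx']*D,(v-c['cy'])/c['fy']*D,D],-1)
    return (P-V[:3,3])@R
E
python3 - <<'E'
from h import *
np.set_printoptions(precision=1,suppress=True)
for n in ('top','side'):
    p,d=cap(n,n+'0'); np.save(n+'0.npy',d)
    o,_=ray(n,0,0);print(n,o)
    for q,z in [('carafe_center',70),('cup_center',40),('canister_center',57),('stopper_center',26),('mat_a',8),('stand',0),('grinder',0)]:
        for r in ctrl.place_of(n,q): print(q,round(r['conf'],2),np.array(r['uv']),atz(n,*r['uv'],z))
print(ctrl.sense())
E
```

```text
pics
top [ 353.2    8.6 1649.7]
carafe_center 0.64 [423.1 219. ] [ 399.  -279.6   70. ]
carafe_center 0.44 [320.6 153.6] [608.2  30.2  70. ]
cup_center 0.84 [292.9 211.3] [432.5 121.2  40. ]
canister_center 0.62 [234. 217.] [417.8 303.5  57. ]
stopper_center 0.98 [359.8 200.8] [461.9 -90.1  26. ]
mat_a 0.89 [372.5 158.5] [ 598.5 -135.5    8. ]
mat_a 0.7 [269.3 151.9] [627.6 196.5   8. ]
mat_a 0.6 [320.8 154.4] [615.6  30.4   8. ]
stand 0.65 [431.4 153.3] [ 612.3 -326.3    0. ]
grinder 0.95 [207.9 281.2] [216.7 399.5   0. ]
grinder 0.79 [214.3 132.2] [697.8 376.1   0. ]
side [-191.  -901.4 1107.4]
mat_a 0.51 [322.7 174.9] [628.2 195.7   8. ]
stand 0.72 [425.5 267.2] [ 615.1 -329.4    0. ]
grinder 0.98 [195.3 189.8] [227.4 407.6   0. ]
grinder 0.75 [311.5 147.8] [700.3 364.1   0. ]
{'time_s': 0.8, 'joints': array([-1.4,  0.3,  1.5,  0. ,  1.3, -0.2]), 'dq': array([-0.,  0., -0.,  0.,  0., -0.]), 'tau': array([  0. , -41.2, -26. ,  -0. ,   0. ,   0. ]), 'eef_pos': array([ 214. , -479.4,  208.5]), 'ee_rot': array([0. , 1. , 0.2, 0. ]), 'force': array([0.1, 0.7, 0.8]), 'wrist_torque': array([ 0., -0., -0.]), 'grip_force': 0.0, 'grip_width': 0.9989455097142306}
```

View pics/top0.png

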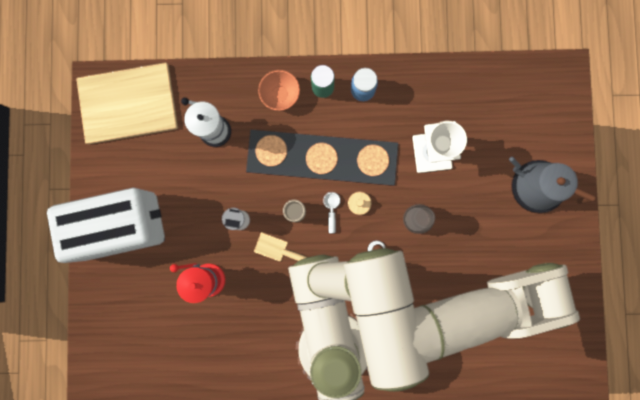

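View pics/side0.png

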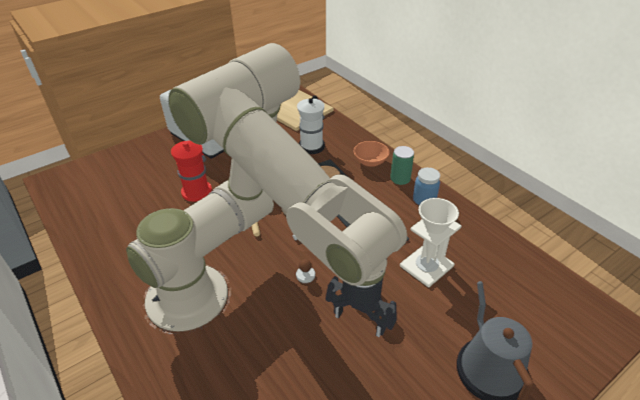

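The top view shows the mats at about (271,151), (321,158) and (373,160), the stand at (440,145) and the steel grinder at (205,122). The carafe is at (420,219), the cup at (293,211), the canister at (235,218) and the stopper at (360,203). The red pot at (197,284) is the look-alike. In the side view the arm hides most of this.

Run:
```python
from h import *
np.set_printoptions(precision=1,suppress=True,linewidth=150)
D=np.load('top0.npy');P=cloud('top',D);I=cv2.imread('pics/top0.png')
hsv=cv2.cvtColor(I,cv2.COLOR_BGR2HSV)
for k,(u,v) in dict(A=(271,151),B=(321,158),C=(373,160)).items():
    s=np.s_[v-20:v+21,u-20:u+21]
    m=((hsv[s][...,2]>150)&(hsv[s][...,1]>60)).astype(np.uint8)
    n,l,st,c=cv2.connectedComponentsWithStats(m);i=1+st[1:,4].argmax()
    uv=c[i]+[u-20,v-20]; print(k,st[i],uv,atz('top',*uv,12),np.median(P[s][l==i],0))
for k,(u,v) in dict(car=(420,219),cup=(293,211),can=(235,218),stop=(360,203)).items():
    Q=P[v-28:v+29,u-28:u+29].reshape(-1,3);Q=Q[np.isfinite(Q).all(1)&(Q[:,2]<300)]
    z=Q[:,2]; top=np.percentile(z[z>12],98) if (z>12).any() else 0
    print(k,'top',top,'zero',(D[v-28:v+29,u-28:u+29]==0).sum(),'hist',np.histogram(z,range(-10,171,10))[0])
    T=Q[z>top-8]; (c,r)=cv2.minEnclosingCircle(T[:,:2].astype(np.float32)); print('  n',len(T),'mean',T.mean(0),'enc',np.array(c),r)
print(P[v-60:v-58,300:303].reshape(-1,3)[:2])
crop=I[130:260,210:450]; cv2.imwrite('pics/crop0.png',cv2.resize(crop,None,fx=3.3,fy=3.3,interpolation=cv2.INTER_CUBIC))
```

```text
A [  4   5  32  30 732] [270.6 150.8] [630.3 192.   12. ] [629.6 191.1  13.1]
B [  5   5  32  31 791] [321.1 157.9] [603.6  29.8  12. ] [603.4  29.9  12.9]
C [  4   5  32  31 792] [372.6 159.9] [ 593.5 -135.3   12. ] [ 593.1 -135.3   12.7]
car top 143.8424535886349 zero 9 hist [ 878 1724   78   14   11   16   64  112   93   53   22   25   19   22   61   46    0    0]
  n 89 mean [ 401.6 -268.5  140.8] enc [ 401.4 -269.1] 30.088193893432617
cup top 87.79688856010588 zero 14 hist [1013 1958  107   10    9   12   11   11   36   59    1    0    0    0    0    0    0    0]
  n 61 mean [433.3 117.2  83.5] enc [433.1 118.1] 32.4670295715332
can top 122.60765248523663 zero 15 hist [ 945 1771   54    6   12    8    7   13   13    9    9   21  316   48    0    0    0    0]
  n 244 mean [410.5 295.8 118. ] enc [410.8 297. ] 32.549617767333984
stop top 52.56736232950005 zero 15 hist [ 810 1716  341  302   21   14   23    2    0    0    0    0    0    0    0    0    0    0]
  n 37 mean [455.8 -87.   51.9] enc [456.5 -86.9] 10.61611270904541
[[654.7  96.9   6.1]
 [653.5  93.4  11.8]]
```

View pics/crop0.png

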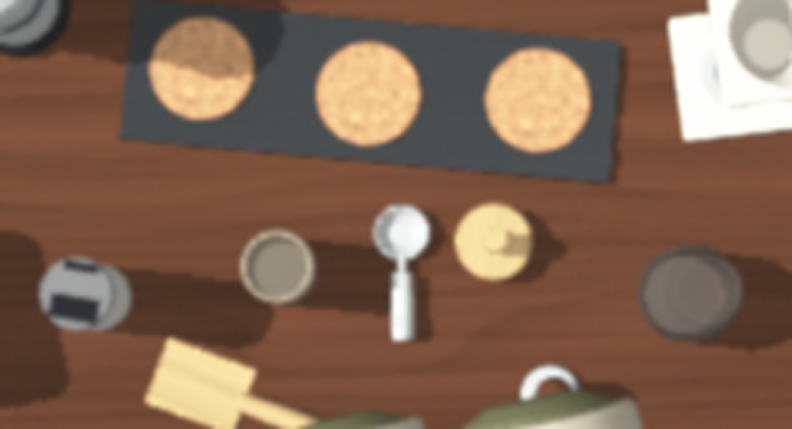

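>>> send_rows([
  {"offset":[2.5,2.8,0]},
  {"offset":[5,5.6,0]},
  {"offset":[7.5,8.4,0]},
  {"offset":[10,11.2,0]},
  {"offset":[12.5,14,0]},
  {"offset":[15,16.8,0]},
  {"offset":[17.5,19.6,0]},
  {"offset":[18.75,21.05,0]},
], grip=1, squeeze=30)

```text
invalid input
```

Run:
```python
from h import *
np.set_printoptions(precision=3,suppress=True,linewidth=150)
s=ctrl.sense();print(s['eef_pos'],s['ee_rot'],s['joints'])
p,d=cap('side','side1');c=p[150:400,200:520]
cv2.imwrite('pics/side1c.png',cv2.resize(c[...,::-1],None,fx=2.3,fy=2.3))
P=cloud('side',d);Q=P.reshape(-1,3)
for k,(x,y,lo,hi) in dict(car=(401,-269,130,146),cup=(433,118,70,90),can=(411,297,105,122),stop=(456,-87,40,58)).items():
    m=(np.hypot(Q[:,0]-x,Q[:,1]-y)<45)&(Q[:,2]>lo)&(Q[:,2]<hi); T=Q[m]
    if len(T)>3:
        (c,r)=cv2.minEnclosingCircle(T[:,:2].astype(np.float32)); print(k,len(T),np.array(c),r,T[:,2].max())
I=cv2.cvtColor(p,cv2.COLOR_RGB2HSV)
```

```text
[ 213.977 -479.42   208.504] [0.    0.978 0.208 0.   ] [-1.374  0.313  1.498  0.     1.331 -0.223]
```

View pics/side1c.png

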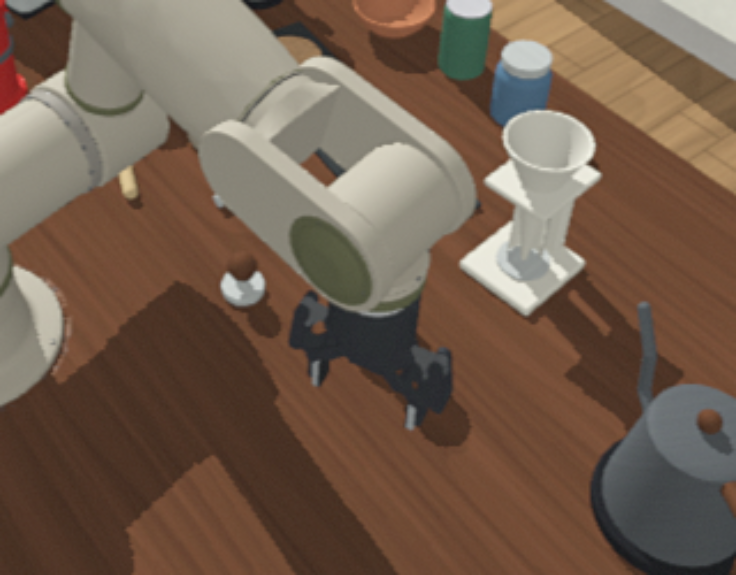

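The carafe is still hidden behind the arm in the side view. The crop shows the stand at (530,220) and a small knob-topped look-alike at (243,280). The first call was refused, probably because the rows need "spin".

>>> send_rows([
  {"offset":[2.5,2.8,0],"spin":0},
  {"offset":[5,5.6,0],"spin":0},
  {"offset":[7.5,8.4,0],"spin":0},
  {"offset":[10,11.2,0],"spin":0},
  {"offset":[12.5,14,0],"spin":0},
  {"offset":[15,16.8,0],"spin":0},
  {"offset":[17.5,19.6,0],"spin":0},
  {"offset":[18.75,21.05,0],"spin":0},
], grip=1, squeeze=30)

```text
time_s: 1.52
eef_pos: [403.3, -266.1, 208.7]
ee_rot: [-0.0, 0.978, 0.209, 0.0]
force: [0.4, -0.2, -0.2]
grip_width: 1.0
grip_force: 0.0
```

```bash
cat > m.py <<'E'
from h import *
np.set_printoptions(precision=3,suppress=True,linewidth=150)
def circ(n,d,x,y,lo,hi,R=45):
    Q=cloud(n,d).reshape(-1,3)
    m=(np.hypot(Q[:,0]-x,Q[:,1]-y)<R)&(Q[:,2]>lo)&(Q[:,2]<hi); T=Q[m]
    if len(T)<4: return None
    (c,r)=cv2.minEnclosingCircle(T[:,:2].astype(np.float32)); return len(T),np.array(c),r,T[:,2].max()
E
python3 - <<'E'
from m import *
s=ctrl.sense();print(s['eef_pos'],s['ee_rot'],s['joints'])
for n in ('side','top'):
    p,d=cap(n,n+'2')
    for k,a in dict(car=(401,-269,130,146),cup=(433,118,74,90),can=(411,297,108,122),stop=(456,-87,43,58)).items():
        print(n,k,circ(n,d,*a))
E
```

```text
[ 403.303 -266.094  208.694] [-0.     0.978  0.209  0.   ] [-0.827  0.22   1.618  0.001  1.303  0.322]
side car (191, array([ 404.103, -271.125]), 32.795982360839844, np.float64(145.77206879247424))
side cup (110, array([435.827, 115.106]), 35.749839782714844, np.float64(87.2258358860802))
side can (207, array([415.062, 292.17 ]), 36.527252197265625, np.float64(121.91164556815676))
side stop (43, array([457.9  , -92.031]), 11.462475776672363, np.float64(56.561536586739436))
top car (6, array([ 374.76 , -277.182]), 6.2177629470825195, np.float64(143.71728333690666))
top cup (88, array([433.46, 117.39]), 32.86124038696289, np.float64(87.51107556253521))
top can (358, array([410.44 , 296.939]), 33.13132095336914, np.float64(121.84714093521181))
top stop (33, array([455.366, -87.237]), 10.806729316711426, np.float64(57.0122399323309))
```

View pics/side2.png

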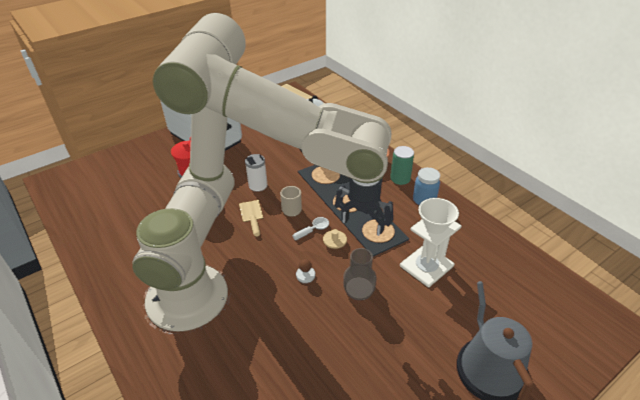

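The side view shows the gripper hovering over the carafe at (360,275). The cup is at (291,200), the canister at (257,172) and the stopper at (335,239), all clear. Both cameras agree to within a few millimetres.

>>> send_rows([
  {"offset":[0,-0.1,-2.5],"spin":0},
  {"offset":[0,-0.1,-5],"spin":0},
  {"offset":[0.1,-0.1,-7.5],"spin":0},
  {"offset":[0.1,-0.1,-10],"spin":0},
  {"offset":[0.1,-0.1,-11.3],"spin":0},
  {"offset":[0.1,-0.1,-11.9],"spin":0},
  {"offset":[0.1,-0.1,-11.9],"spin":0},
])

```text
time_s: 2.2
eef_pos: [401.8, -270.1, 88.6]
ee_rot: [-0.001, 0.978, 0.208, -0.001]
force: [0.3, -1.1, -0.1]
grip_width: 0.998
grip_force: 0.0
```

>>> send_rows([
  {"offset":[0,0,0],"spin":0},
  {"offset":[0,0,0],"spin":0},
  {"offset":[0,0,0],"spin":0},
  {"offset":[0,0,0],"spin":0},
  {"offset":[0,0,0],"spin":0},
  {"offset":[0,0,0],"spin":0},
  {"offset":[0,0,0],"spin":0},
  {"offset":[0,0,0],"spin":0},
], grip=0, squeeze=30)

```text
time_s: 2.87
eef_pos: [403.0, -270.6, 90.9]
ee_rot: [0.001, 0.978, 0.208, 0.001]
force: [-1.2, 0.0, 4.7]
grip_width: 0.697
grip_force: 32.0
```

>>> send_rows([
  {"offset":[0,0,0.5],"spin":0},
  {"offset":[0,0,2],"spin":0},
  {"offset":[0,0,4],"spin":0},
  {"offset":[2,1.5,6],"spin":0},
  {"offset":[4.5,3.2,7],"spin":0},
  {"offset":[7,4.9,7],"spin":0},
  {"offset":[9.5,6.6,7],"spin":0},
  {"offset":[12,8.3,7],"spin":0},
])

```text
time_s: 3.53
eef_pos: [523.5, -185.8, 160.2]
ee_rot: [0.0, 0.978, 0.208, 0.0]
force: [0.1, 0.1, -2.1]
grip_width: 0.692
grip_force: 33.4
```

>>> send_rows([
  {"offset":[2.2,1.5,0],"spin":0},
  {"offset":[4.2,2.9,0],"spin":0},
  {"offset":[6,4.2,0],"spin":0},
  {"offset":[6.8,4.8,0],"spin":0},
  {"offset":[7.2,5.1,0],"spin":0},
  {"offset":[7.2,5.1,0],"spin":0},
  {"offset":[7.2,5.1,0],"spin":0},
])

```text
time_s: 4.12
eef_pos: [593.8, -136.5, 159.6]
ee_rot: [0.0, 0.978, 0.208, -0.0]
force: [0.0, 0.1, -2.5]
grip_width: 0.698
grip_force: 33.4
```

Run:
```python
from m import *
for n in ('side','top'):
    p,d=cap(n,n+'3')
    s=ctrl.sense();print(s['eef_pos'],s['force'],s['grip_width'])
    for lo,hi in((75,90),(90,110),(110,135)): print(n,circ(n,d,595,-135,lo,hi,60))
    for r in ctrl.place_of(n,'carafe_center'): print(r['conf'],r['uv'],atz(n,*r['uv'],70+70))
p=cv2.imread('pics/side3.png')[150:350,280:500];cv2.imwrite('pics/side3c.png',cv2.resize(p,None,fx=2.7,fy=2.7))
```

```text
[ 593.746 -136.721  159.636] [-0.51   0.645 -2.367] 0.6993914006119826
side (66, array([ 585.751, -146.05 ]), 42.35483169555664, np.float64(89.96640483727789))
side (135, array([ 586.144, -146.491]), 44.032535552978516, np.float64(109.70499048258665))
side (249, array([ 591.318, -140.062]), 46.17595672607422, np.float64(134.84371866763416))
0.88 [379.9, 198.7] [ 598.179 -130.572  140.   ]
[ 593.849 -136.731  159.716] [-0.316  0.231 -2.98 ] 0.6969150703549158
top (4, array([ 590.893, -149.494]), 9.291686058044434, np.float64(77.53511291429437))
top None
top (19, array([ 594.211, -137.474]), 44.207847595214844, np.float64(134.72442015831822))
0.37 [377.2, 157.4] [ 581.753 -137.84   140.   ]
```

View pics/side3c.png

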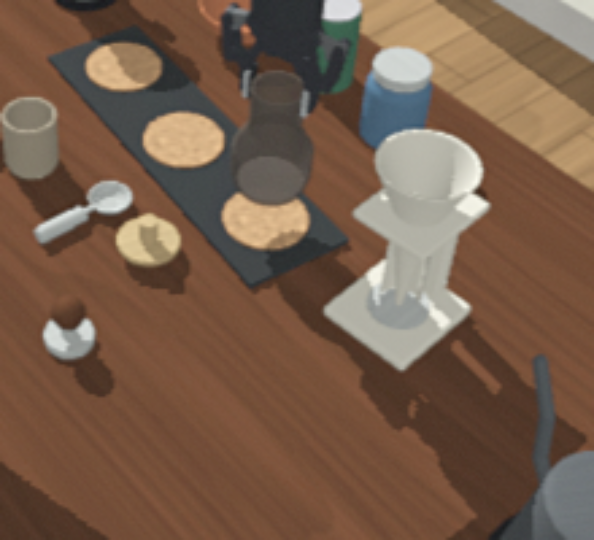

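The carafe is upright in the grip, hanging over the mat nearest the stand: crop carafe (275,140), mat (265,217). I'll lower it gently.

>>> send_rows([
  {"offset":[0,0,-1.5],"spin":0},
  {"offset":[0,0,-3],"spin":0},
  {"offset":[0,0,-4.3],"spin":0},
  {"offset":[0,0,-5],"spin":0},
  {"offset":[0,0,-5.4],"spin":0},
  {"offset":[0,0,-5.6],"spin":0},
  {"offset":[0,0,-5.7],"spin":0},
  {"offset":[0,0,-5.7],"spin":0},
])

```text
time_s: 4.98
eef_pos: [594.8, -136.1, 103.1]
ee_rot: [0.0, 0.978, 0.208, 0.0]
force: [-0.8, 0.2, -2.4]
grip_width: 0.69
grip_force: 33.4
```

Run:
```python
from m import *
for i in range(2):
    cap('side');s=ctrl.sense();print(s['eef_pos'],s['force'],s['grip_width'],s['dq'])
```

```text
[ 594.753 -136.093  103.172] [-0.005 -0.171 -2.51 ] 0.6978774548067372 [ 0.001 -0.001 -0.    -0.002 -0.002 -0.   ]
[ 594.72  -136.08   103.103] [-0.12  -0.136 -1.549] 0.6937883906437042 [ 0.002  0.003  0.002 -0.     0.     0.001]
```

>>> send_rows([
  {"offset":[0,0,-0.1],"spin":0},
  {"offset":[0,0,-0.1],"spin":0},
  {"offset":[0,0,-0.2],"spin":0},
  {"offset":[0,0,-0.2],"spin":0},
])

```text
time_s: 5.42
eef_pos: [595.1, -136.2, 102.9]
ee_rot: [0.001, 0.978, 0.208, 0.001]
force: [-3.7, -0.1, 12.6]
grip_width: 0.696
grip_force: 34.5
```

Contact (+12.6 N up), so I'll release and retreat straight up, then check the centring.

>>> send_rows([
  {"offset":[0,0,0.1],"spin":0},
  {"offset":[0,0,0.1],"spin":0},
  {"offset":[0,0,0.1],"spin":0},
  {"offset":[0,0,0.1],"spin":0},
  {"offset":[0,0,0.1],"spin":0},
  {"offset":[0,0,0.1],"spin":0},
], grip=1)

```text
time_s: 5.92
eef_pos: [594.4, -135.9, 101.4]
ee_rot: [-0.0, 0.978, 0.208, -0.0]
force: [-0.1, 0.4, 0.8]
grip_width: 1.001
grip_force: 0.0
```

>>> send_rows([
  {"offset":[0,0,1.5],"spin":0},
  {"offset":[0,0,4],"spin":0},
  {"offset":[0,0,7.5],"spin":0},
  {"offset":[0,0,10],"spin":0},
  {"offset":[-3.5,1.2,10],"spin":0},
  {"offset":[-7,2.4,10],"spin":0},
  {"offset":[-10.5,3.6,10],"spin":0},
  {"offset":[-13.9,4.8,10],"spin":0},
])

```text
time_s: 6.58
eef_pos: [453.7, -87.3, 201.2]
ee_rot: [-0.0, 0.978, 0.208, -0.0]
force: [-0.3, 0.3, 1.5]
grip_width: 0.997
grip_force: 0.0
```

Run:
```python
from m import *
cap('top')
for n in ('top','side'):
    p,d=cap(n,n+'4')
    s=ctrl.sense();print(s['eef_pos'])
    print(n,circ(n,d,594,-135,143,160,45),circ(n,d,594,-135,50,75,60),circ(n,d,456.5,-88,42,60,40))
    o=[]
    for q,z in (('carafe_center',82),('stopper_center',26),('mat_a',8)):
        for r in ctrl.place_of(n,q): print(q,r['conf'],atz(n,*r['uv'],z))
p=cv2.imread('pics/side4.png')[130:330,240:460];cv2.imwrite('pics/side4c.png',cv2.resize(p,None,fx=2.7,fy=2.7))
```

```text
[451.586 -85.967 201.276]
top (97, array([ 592.697, -136.302]), 30.583730697631836, np.float64(159.63060276280953)) (111, array([ 592.767, -134.645]), 45.83917999267578, np.float64(74.98854274612171)) None
carafe_center 0.95 [ 585.846 -131.994   82.   ]
stopper_center 0.69 [428.429 122.27   26.   ]
stopper_center 0.61 [459.098 -89.41   26.   ]
mat_a 0.73 [613.479  35.642   8.   ]
mat_a 0.69 [635.326 192.531   8.   ]
mat_a 0.59 [ 595.504 -139.881    8.   ]
[456.412 -88.407 201.775]
side (151, array([ 595.961, -138.208]), 32.891075134277344, np.float64(158.1242591060444)) (205, array([ 592.329, -141.359]), 46.07380294799805, np.float64(74.78152396097721)) (47, array([455.884, -89.197]), 12.36269474029541, np.float64(58.19203554613626))
carafe_center 0.73 [ 595.581 -138.703   82.   ]
stopper_center 0.7 [465.883 -71.818  26.   ]
mat_a 0.94 [611.529  26.885   8.   ]
mat_a 0.72 [643.166 204.647   8.   ]
mat_a 0.65 [ 598.958 -140.947    8.   ]
mat_a 0.16 [456.843 155.574   8.   ]
```

View pics/side4c.png

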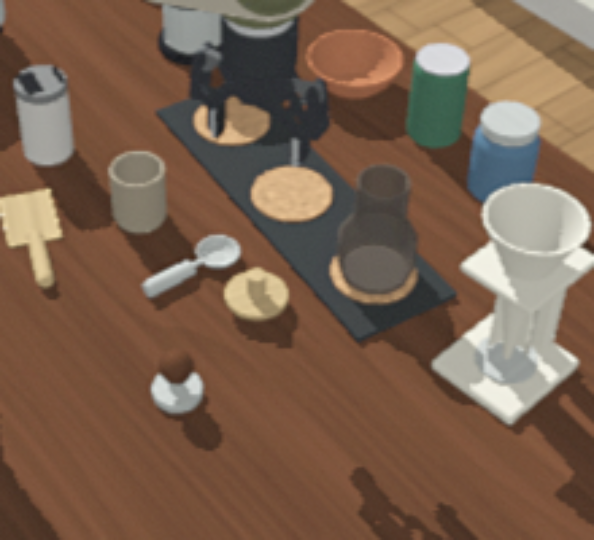

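The carafe stands centred at crop (375,265), within about 1 mm by the top camera. The gripper is over the stopper at (257,295), so that's next.

>>> send_rows([
  {"offset":[0,0,-3],"spin":0},
  {"offset":[0,0,-6.5],"spin":0},
  {"offset":[0,0,-10],"spin":0},
  {"offset":[0,0,-13],"spin":0},
  {"offset":[0,0,-15.5],"spin":0},
  {"offset":[0,0,-16.8],"spin":0},
  {"offset":[0,0,-17.5],"spin":0},
  {"offset":[0,0,-17.5],"spin":0},
], grip=0.6)

```text
time_s: 7.7
eef_pos: [455.2, -87.8, 25.3]
ee_rot: [-0.001, 0.978, 0.208, -0.001]
force: [-0.2, 0.4, 0.3]
grip_width: 0.6
grip_force: 0.0
```

>>> send_rows([
  {"offset":[0,0,0],"spin":0},
  {"offset":[0,0,0],"spin":0},
  {"offset":[0,0,0],"spin":0},
  {"offset":[0,0,0],"spin":0},
  {"offset":[0,0,0],"spin":0},
  {"offset":[0,0,0],"spin":0},
  {"offset":[0,0,0],"spin":0},
  {"offset":[0,0,0],"spin":0},
], grip=0, squeeze=25)

```text
time_s: 8.37
eef_pos: [456.3, -88.4, 27.4]
ee_rot: [0.001, 0.978, 0.208, 0.001]
force: [-0.4, -0.0, 5.8]
grip_width: 0.224
grip_force: 24.8
```

>>> send_rows([
  {"offset":[0,0,1],"spin":0},
  {"offset":[0,0,4],"spin":0},
  {"offset":[0,0,8],"spin":0},
  {"offset":[0,0,12],"spin":0},
  {"offset":[0,0,16],"spin":0},
  {"offset":[0,0,19],"spin":0},
  {"offset":[0,0,20],"spin":0},
  {"offset":[0,0,20],"spin":0},
])

```text
time_s: 9.03
eef_pos: [456.1, -88.1, 229.7]
ee_rot: [0.002, 0.978, 0.208, 0.002]
force: [1.2, 0.5, -1.0]
grip_width: 0.22
grip_force: 24.5
```

Run:
```python
from m import *
p,d=cap('side','side5')
s=ctrl.sense();print(s['eef_pos'],s['grip_width'],s['grip_force'])
for r in ctrl.place_of('side','stopper_center'): print(r,atz('side',*r['uv'],226))
print(circ('side',d,456,-88,195,222,50))
u,v=map(int,(r['uv'] if r['conf']>.4 else (340,180)))
u,v=335,175
p=cv2.imread('pics/side5.png')[v-60:v+60,u-70:u+70];cv2.imwrite('pics/side5c.png',cv2.resize(p,None,fx=4,fy=4,interpolation=cv2.INTER_CUBIC))
```

```text
[455.447 -87.856 227.441] 0.22150572618824815 24.499931931495667
{'uv': [334.7, 185.8], 'conf': 0.58} [463.337 -81.409 226.   ]
(24, array([453.1 , -95.77]), 31.5936336517334, np.float64(221.94544421472855))
```

View pics/side5c.png

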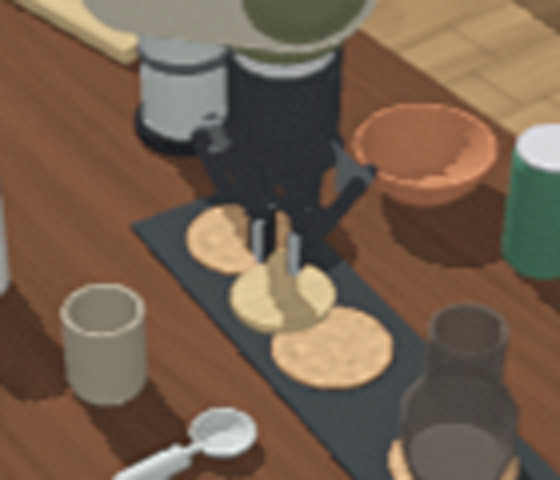

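The stopper is held level in the grip at crop (283,295). Now over the carafe.

>>> send_rows([
  {"offset":[3.5,-1.2,0],"spin":0},
  {"offset":[7,-2.5,0],"spin":0},
  {"offset":[10.5,-3.7,0],"spin":0},
  {"offset":[12.8,-4.5,0],"spin":0},
  {"offset":[13.8,-4.9,0],"spin":0},
  {"offset":[13.8,-4.9,-1],"spin":0},
  {"offset":[13.8,-4.9,-2],"spin":0},
  {"offset":[13.8,-4.9,-3],"spin":0},
])

```text
time_s: 9.8
eef_pos: [592.2, -136.3, 194.2]
ee_rot: [-0.001, 0.978, 0.208, -0.001]
force: [-0.5, -0.6, -1.3]
grip_width: 0.223
grip_force: 24.5
```

Run:
```python
from m import *
cap('side');p,d=cap('side','side6')
s=ctrl.sense();print(s['eef_pos'],s['grip_width'],s['force'])
q=ctrl.calibration('side');V=np.array(q['view'])
c=V@[593,-136,152,1];u,v=int(c[0]/c[2]*q['fx']+q['cx']),int(c[1]/c[2]*q['fy']+q['cy'])
p=cv2.imread('pics/side6.png')[v-50:v+50,u-60:u+60];cv2.imwrite('pics/side6c.png',cv2.resize(p,None,fx=5,fy=5,interpolation=cv2.INTER_CUBIC))
```

```text
[ 591.777 -136.146  193.927] 0.2187578368895587 [-0.606 -0.566 -0.091]
```

View pics/side6c.png

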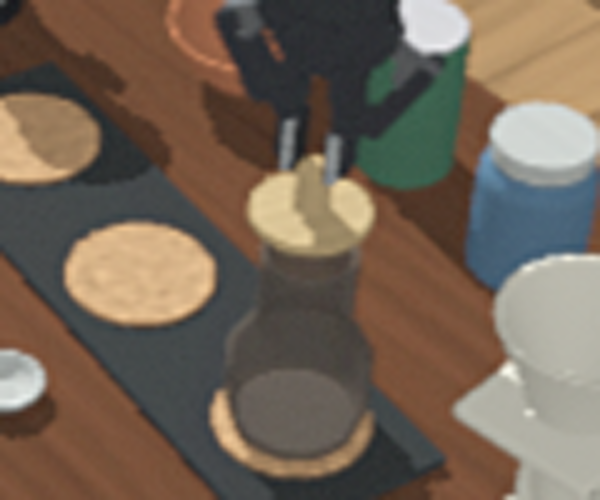

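The disc at (311,210) lines up over the neck at (308,280). Lowering slowly.

>>> send_rows([
  {"offset":[0.1,0,-1],"spin":0},
  {"offset":[0.1,0,-1.8],"spin":0},
  {"offset":[0.1,0,-2.5],"spin":0},
  {"offset":[0.1,0,-2.8],"spin":0},
  {"offset":[0.1,0,-3],"spin":0},
  {"offset":[0.1,0,-3.1],"spin":0},
  {"offset":[0.1,0,-3.1],"spin":0},
])

```text
time_s: 10.48
eef_pos: [594.6, -137.0, 165.8]
ee_rot: [0.0, 0.978, 0.208, 0.0]
force: [0.5, -0.5, -0.5]
grip_width: 0.224
grip_force: 24.9
```

>>> send_rows([
  {"offset":[0,0,-0.1],"spin":0},
  {"offset":[0,0,-0.1],"spin":0},
  {"offset":[0,0,-0.1],"spin":0},
])

```text
time_s: 10.73
eef_pos: [594.8, -137.2, 165.4]
ee_rot: [0.001, 0.978, 0.208, 0.001]
force: [-1.6, -1.7, 5.9]
grip_width: 0.221
grip_force: 25.8
```

Contact; releasing and retreating up, towards the cup.

>>> send_rows([
  {"offset":[0,0,0],"spin":0},
  {"offset":[0,0,0],"spin":0},
  {"offset":[0,0,0],"spin":0},
  {"offset":[0,0,0],"spin":0},
  {"offset":[0,0,0],"spin":0},
], grip=0.6)

```text
time_s: 11.15
eef_pos: [594.4, -136.9, 164.3]
ee_rot: [-0.0, 0.978, 0.208, -0.0]
force: [0.1, 0.0, -0.4]
grip_width: 0.601
grip_force: 0.0
```

>>> send_rows([
  {"offset":[0,0,2],"spin":0},
  {"offset":[0,0,5],"spin":0},
  {"offset":[0,0,7],"spin":0},
  {"offset":[-2,3.3,7],"spin":0},
  {"offset":[-4,6.6,7],"spin":0},
  {"offset":[-6,10,7],"spin":0},
  {"offset":[-8,13.5,7],"spin":0},
  {"offset":[-10,17,7],"spin":0},
])

```text
time_s: 11.82
eef_pos: [493.2, 34.4, 234.5]
ee_rot: [-0.0, 0.978, 0.208, 0.0]
force: [0.8, 0.7, 0.8]
grip_width: 0.6
grip_force: 0.0
```

>>> send_rows([
  {"offset":[-2,3,0],"spin":0},
  {"offset":[-4,6,0],"spin":0},
  {"offset":[-5.5,8,0],"spin":0},
  {"offset":[-6,8.5,-2],"spin":0},
  {"offset":[-6,8.5,-5],"spin":0},
  {"offset":[-6,8.5,-8],"spin":0},
  {"offset":[-6,8.5,-8],"spin":0},
], grip=1)

```text
time_s: 12.4
eef_pos: [431.7, 118.2, 150.3]
ee_rot: [-0.001, 0.978, 0.209, -0.004]
force: [0.1, 0.0, -0.7]
grip_width: 1.0
grip_force: 0.0
```

Run:
```python
from m import *
s=ctrl.sense();print(s['eef_pos'],s['joints'])
for n in ('top','side'):
    p,d=cap(n,n+'7')
    for k,a in dict(knob=(593,-136,176,200,25),disc=(593,-136,150,166,60),cup=(433,118,74,90,45),can=(411,297,108,122,45)).items():
        print(n,k,circ(n,d,*a))
q=ctrl.calibration('side');V=np.array(q['view'])
c=V@[593,-136,152,1];u,v=int(c[0]/c[2]*q['fx']+q['cx']),int(c[1]/c[2]*q['fy']+q['cy'])
p=cv2.imread('pics/side7.png')[v-80:v+60,u-120:u+60];cv2.imwrite('pics/side7c.png',cv2.resize(p,None,fx=4,fy=4,interpolation=cv2.INTER_CUBIC))
```

```text
[431.658 118.207 150.278] [ 0.004  0.207  1.798 -0.     1.145  1.155]
top knob (50, array([ 592.524, -136.157]), 11.300485610961914, np.float64(197.11006865470407))
top disc (385, array([ 593.37 , -135.499]), 35.99637985229492, np.float64(165.92459099290318))
top cup (4, array([400.836, 117.114]), 4.462642192840576, np.float64(82.82649939005204))
top can (355, array([410.967, 297.481]), 33.084110260009766, np.float64(121.92992624664002))
side knob (55, array([ 593.905, -139.008]), 12.24914264678955, np.float64(195.9747767718638))
side disc (273, array([ 593.249, -138.236]), 36.96343994140625, np.float64(165.89539237261783))
side cup (117, array([434.579, 115.7  ]), 35.76201629638672, np.float64(86.25933552927394))
side can (207, array([411.21 , 294.686]), 36.004764556884766, np.float64(121.26891897775474))
```

View pics/side7c.png

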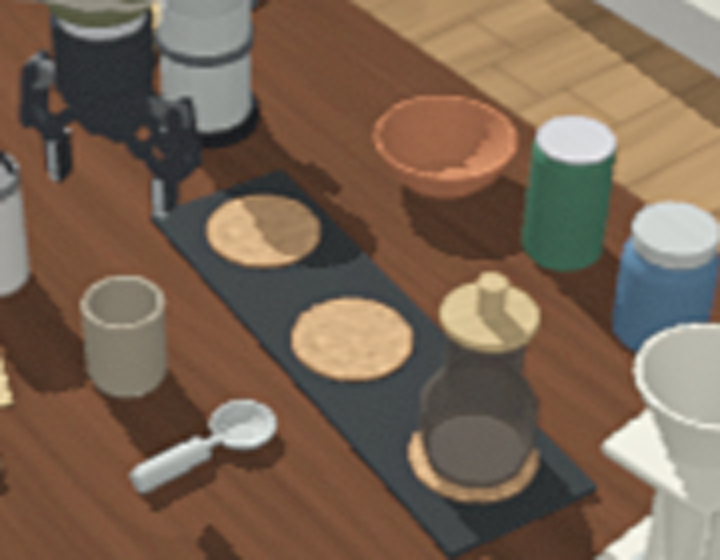

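The stopper is seated flat at crop (490,315) on the carafe, with knob and disc centred at about (593,-136). Now the cup at (124,335).

>>> send_rows([
  {"offset":[-0.1,0,-3],"spin":0},
  {"offset":[-0.1,0,-6],"spin":0},
  {"offset":[-0.1,0,-9],"spin":0},
  {"offset":[-0.1,0,-11],"spin":0},
  {"offset":[-0.1,0,-12],"spin":0},
  {"offset":[-0.1,0,-12],"spin":0},
  {"offset":[-0.1,0,-12],"spin":0},
])

```text
time_s: 13.08
eef_pos: [434.8, 118.0, 36.0]
ee_rot: [0.0, 0.978, 0.208, 0.001]
force: [0.8, -1.5, 0.4]
grip_width: 1.001
grip_force: 0.0
```

>>> send_rows([
  {"offset":[0,0,0],"spin":0},
  {"offset":[0,0,0],"spin":0},
  {"offset":[0,0,0],"spin":0},
  {"offset":[0,0,0],"spin":0},
  {"offset":[0,0,0],"spin":0},
  {"offset":[0,0,0],"spin":0},
  {"offset":[0,0,0],"spin":0},
  {"offset":[0,0,0],"spin":0},
], grip=0, squeeze=30)

```text
time_s: 13.75
eef_pos: [435.1, 118.0, 36.4]
ee_rot: [0.001, 0.978, 0.208, 0.002]
force: [0.4, -0.8, 7.7]
grip_width: 0.76
grip_force: 31.2
```

>>> send_rows([
  {"offset":[0,0,0.5],"spin":0},
  {"offset":[0,0,2],"spin":0},
  {"offset":[0,0,4],"spin":0},
  {"offset":[1.5,-0.8,6],"spin":0},
  {"offset":[4,-2.1,7],"spin":0},
  {"offset":[6.5,-3.4,7],"spin":0},
  {"offset":[9,-4.7,7],"spin":0},
  {"offset":[11.5,-6,7],"spin":0},
])

```text
time_s: 14.42
eef_pos: [549.5, 57.4, 105.5]
ee_rot: [0.0, 0.978, 0.208, 0.0]
force: [-0.3, 0.7, -2.4]
grip_width: 0.763
grip_force: 34.5
```

>>> send_rows([
  {"offset":[2.2,-1.1,0],"spin":0},
  {"offset":[4.2,-2.1,0],"spin":0},
  {"offset":[5.2,-2.6,-1],"spin":0},
  {"offset":[5.5,-2.8,-2.5],"spin":0},
  {"offset":[5.5,-2.8,-4],"spin":0},
  {"offset":[5.5,-2.8,-5],"spin":0},
  {"offset":[5.5,-2.8,-5.5],"spin":0},
  {"offset":[5.5,-2.8,-5.6],"spin":0},
])

```text
time_s: 15.08
eef_pos: [603.4, 30.2, 48.8]
ee_rot: [-0.0, 0.978, 0.208, 0.0]
force: [0.1, -0.4, -3.0]
grip_width: 0.76
grip_force: 34.5
```

>>> send_rows([
  {"offset":[0,0,-0.1],"spin":0},
  {"offset":[0,0,-0.1],"spin":0},
  {"offset":[0,0,-0.2],"spin":0},
  {"offset":[0,0,-0.2],"spin":0},
])

```text
time_s: 15.42
eef_pos: [604.3, 30.2, 48.5]
ee_rot: [0.0, 0.978, 0.208, 0.001]
force: [-2.3, 1.0, 8.1]
grip_width: 0.76
grip_force: 35.4
```

>>> send_rows([
  {"offset":[0,0,0.1],"spin":0},
  {"offset":[0,0,0.1],"spin":0},
  {"offset":[0,0,0.1],"spin":0},
  {"offset":[0,0,0.1],"spin":0},
  {"offset":[0,0,0.1],"spin":0},
], grip=1)

```text
time_s: 15.83
eef_pos: [603.4, 30.1, 47.4]
ee_rot: [-0.0, 0.978, 0.208, -0.0]
force: [-0.3, 0.3, 0.4]
grip_width: 1.0
grip_force: 0.0
```

>>> send_rows([
  {"offset":[0,0,2],"spin":0},
  {"offset":[0,0,5],"spin":0},
  {"offset":[0,0,8.5],"spin":0},
  {"offset":[0,0,12],"spin":0},
  {"offset":[-2,2.8,14],"spin":0},
  {"offset":[-4,5.6,14],"spin":0},
  {"offset":[-6.3,8.7,14],"spin":0},
  {"offset":[-8.6,11.9,14],"spin":0},
])

```text
time_s: 16.5
eef_pos: [516.4, 149.9, 187.7]
ee_rot: [0.0, 0.978, 0.208, 0.0]
force: [1.3, 0.2, -0.8]
grip_width: 0.999
grip_force: 0.0
```

>>> send_rows([
  {"offset":[-2.4,3.3,0],"spin":0},
  {"offset":[-4.8,6.6,0],"spin":0},
  {"offset":[-7.2,9.9,0],"spin":0},
  {"offset":[-9.4,13,0],"spin":0},
  {"offset":[-10.4,14.4,0],"spin":0},
  {"offset":[-10.7,14.8,0],"spin":0},
  {"offset":[-10.7,14.8,0],"spin":0},
  {"offset":[-10.7,14.8,0],"spin":0},
])

```text
time_s: 17.17
eef_pos: [410.9, 296.5, 187.4]
ee_rot: [0.0, 0.978, 0.208, 0.0]
force: [-0.1, 0.1, -0.0]
grip_width: 1.001
grip_force: 0.0
```

Run:
```python
from m import *
for n in ('top','side'):
    p,d=cap(n,n+'8')
    for k,a in dict(knob=(593,-136,176,200,25),cup=(604,30,84,104,50),can=(411,297,108,122,45)).items():
        print(n,k,circ(n,d,*a))
s=ctrl.sense();print(s['eef_pos'],s['joints'],s['grip_width'])
p=cv2.imread('pics/top8.png')[120:240,220:400];cv2.imwrite('pics/top8c.png',cv2.resize(p,None,fx=4,fy=4,interpolation=cv2.INTER_CUBIC))
```

```text
top knob (49, array([ 593.693, -135.585]), 11.040691375732422, np.float64(197.10420341185983))
top cup (104, array([602.071,  30.134]), 32.984771728515625, np.float64(103.62438880069708))
top can (66, array([410.707, 280.706]), 23.370235443115234, np.float64(121.80518518938347))
side knob (56, array([ 596.111, -140.666]), 13.550482749938965, np.float64(198.25353325863708))
side cup (130, array([604.988,  29.052]), 37.64064025878906, np.float64(99.15597836329698))
side can (208, array([411.382, 294.082]), 38.54117965698242, np.float64(121.62668883817474))
[411.271 296.125 187.395] [ 0.393  0.291  1.585 -0.     1.267  1.545] 0.999583144702475
```

View pics/top8c.png

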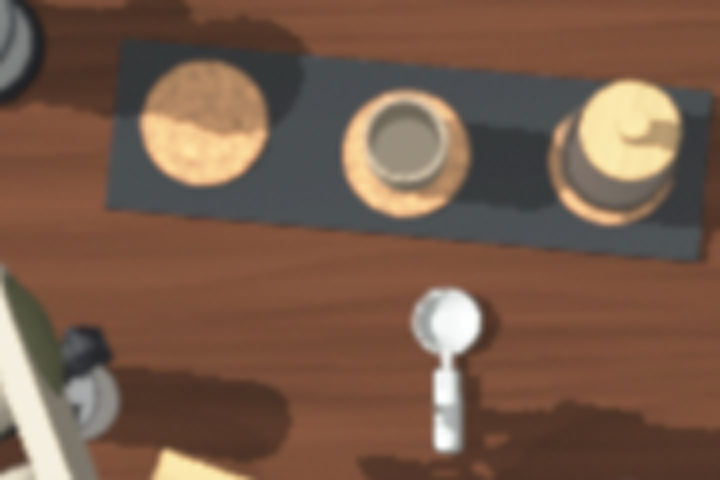

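Top view: the cup is centred on the middle mat (its rim at crop (405,143) shows perspective shift; measured about 1.5 mm off), and the lidded carafe is in place. Now the canister.

>>> send_rows([
  {"offset":[0,0,-3],"spin":0},
  {"offset":[0,0,-6],"spin":0},
  {"offset":[0,0,-9],"spin":0},
  {"offset":[0,0,-11.5],"spin":0},
  {"offset":[0,0,-13],"spin":0},
  {"offset":[0,0,-13.5],"spin":0},
  {"offset":[0,0,-13.5],"spin":0},
  {"offset":[0,0,-13.5],"spin":0},
])

```text
time_s: 17.93
eef_pos: [411.3, 296.8, 53.3]
ee_rot: [-0.0, 0.978, 0.208, 0.001]
force: [0.1, -0.9, 0.1]
grip_width: 1.003
grip_force: 0.0
```

>>> send_rows([
  {"offset":[0,0,0],"spin":0},
  {"offset":[0,0,0],"spin":0},
  {"offset":[0,0,0],"spin":0},
  {"offset":[0,0,0],"spin":0},
  {"offset":[0,0,0],"spin":0},
  {"offset":[0,0,0],"spin":0},
  {"offset":[0,0,0],"spin":0},
  {"offset":[0,0,0],"spin":0},
], grip=0, squeeze=25)

```text
time_s: 18.6
eef_pos: [411.4, 297.4, 53.8]
ee_rot: [-0.0, 0.978, 0.208, 0.001]
force: [0.2, -1.7, 6.9]
grip_width: 0.765
grip_force: 27.0
```

>>> send_rows([
  {"offset":[0,0,0.5],"spin":0},
  {"offset":[0,0,2],"spin":0},
  {"offset":[0,0,4],"spin":0},
  {"offset":[1.5,-0.7,6],"spin":0},
  {"offset":[4,-1.9,7],"spin":0},
  {"offset":[7,-3.35,7],"spin":0},
  {"offset":[10,-4.8,7],"spin":0},
  {"offset":[13,-6.2,7],"spin":0},
])

```text
time_s: 19.27
eef_pos: [541.6, 234.3, 123.2]
ee_rot: [-0.0, 0.978, 0.208, 0.0]
force: [-1.0, -0.3, -1.6]
grip_width: 0.762
grip_force: 28.4
```

>>> send_rows([
  {"offset":[3,-1.4,0],"spin":0},
  {"offset":[6,-2.8,0],"spin":0},
  {"offset":[8,-3.8,0],"spin":0},
  {"offset":[9,-4.3,-1.5],"spin":0},
  {"offset":[9,-4.3,-3.5],"spin":0},
  {"offset":[9,-4.3,-5],"spin":0},
  {"offset":[9,-4.3,-5.5],"spin":0},
  {"offset":[9,-4.3,-5.6],"spin":0},
])

```text
time_s: 19.93
eef_pos: [630.3, 192.1, 66.5]
ee_rot: [-0.0, 0.978, 0.208, -0.0]
force: [0.2, -0.2, -0.4]
grip_width: 0.768
grip_force: 28.4
```

>>> send_rows([
  {"offset":[0,0,-0.1],"spin":0},
  {"offset":[0,0,-0.1],"spin":0},
  {"offset":[0,0,-0.2],"spin":0},
  {"offset":[0,0,-0.2],"spin":0},
])

```text
time_s: 20.27
eef_pos: [631.0, 192.4, 65.9]
ee_rot: [-0.0, 0.978, 0.208, 0.001]
force: [-0.9, -0.4, 5.5]
grip_width: 0.766
grip_force: 28.7
```

Contact; release, go up and back away.

>>> send_rows([
  {"offset":[0,0,0.1],"spin":0},
  {"offset":[0,0,0.1],"spin":0},
  {"offset":[0,0,0.1],"spin":0},
  {"offset":[0,0,0.1],"spin":0},
  {"offset":[0,0,0.1],"spin":0},
], grip=1)

```text
time_s: 20.68
eef_pos: [630.4, 192.1, 65.4]
ee_rot: [-0.0, 0.978, 0.208, -0.0]
force: [-0.3, 0.1, -0.3]
grip_width: 1.003
grip_force: 0.0
```

>>> send_rows([
  {"offset":[0,0,2],"spin":0},
  {"offset":[0,0,5],"spin":0},
  {"offset":[0,0,8.5],"spin":0},
  {"offset":[0,0,12],"spin":0},
  {"offset":[-2.5,0.5,14],"spin":0},
  {"offset":[-6,1,14],"spin":0},
  {"offset":[-10,1.5,14],"spin":0},
  {"offset":[-14,2,14],"spin":0},
])

```text
time_s: 21.35
eef_pos: [488.7, 212.0, 205.3]
ee_rot: [-0.0, 0.978, 0.208, 0.0]
force: [0.2, -0.4, 0.1]
grip_width: 1.0
grip_force: 0.0
```

>>> send_rows([
  {"offset":[-3,1,0],"spin":0},
  {"offset":[-6,2,0],"spin":0},
  {"offset":[-8,3,0],"spin":0},
  {"offset":[-10,4,0],"spin":0},
  {"offset":[-10,4,0],"spin":0},
])

```text
time_s: 21.77
eef_pos: [387.7, 253.3, 205.9]
ee_rot: [-0.0, 0.978, 0.21, -0.0]
force: [-1.0, 0.6, 1.0]
grip_width: 0.999
grip_force: 0.0
```

Run:
```python
from m import *
for n in ('top','side'):
    p,d=cap(n,n+'9')
    for k,a in dict(knob=(593,-136,176,200,25),car=(594,-135,50,75,60),cup=(604,30,84,104,50),can=(631,192,120,134,50)).items():
        print(n,k,circ(n,d,*a))
s=ctrl.sense();print(s['eef_pos'],s['force'],s['grip_width'],s['time_s'])
p=cv2.imread('pics/side9.png')[90:300,220:480];cv2.imwrite('pics/side9c.png',cv2.resize(p,None,fx=2.8,fy=2.8,interpolation=cv2.INTER_CUBIC))
p=cv2.imread('pics/top9.png')[100:210,190:400];cv2.imwrite('pics/top9c.png',cv2.resize(p,None,fx=3.7,fy=3.7,interpolation=cv2.INTER_CUBIC))
```

```text
top knob (49, array([ 593.366, -135.447]), 10.986788749694824, np.float64(196.65716855461955))
top car (97, array([ 592.656, -134.337]), 46.02326202392578, np.float64(74.88553780495374))
top cup (96, array([601.799,  29.54 ]), 33.159732818603516, np.float64(102.158196601356))
top can (353, array([629.744, 191.745]), 33.23432540893555, np.float64(133.98127915622499))
side knob (54, array([ 594.311, -139.24 ]), 11.704583168029785, np.float64(196.17644080178482))
side car (200, array([ 592.583, -140.932]), 45.962196350097656, np.float64(74.86692071218056))
side cup (126, array([601.512,  25.281]), 37.11371612548828, np.float64(98.17635395190196))
side can (196, array([631.805, 189.106]), 36.018375396728516, np.float64(133.7252637775034))
[390.411 252.29  205.821] [-0.174 -0.121 -0.057] 0.99622985486463 21.8667
```

View pics/side9c.png

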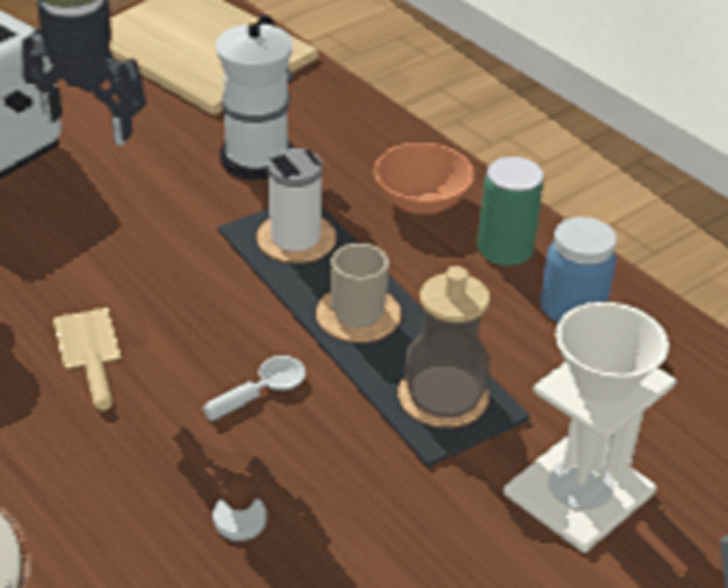

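View pics/top9c.png

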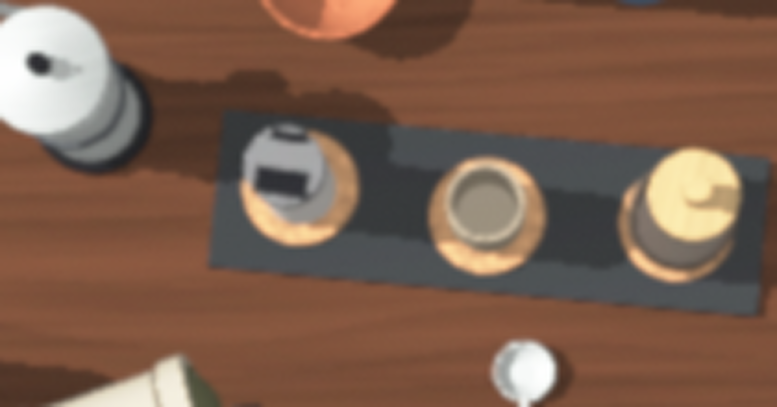

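All three stand centred and upright: canister at side crop (295,200), cup (358,285), carafe with its lid flat (455,300). The gripper is open and clear, so I'm handing in.

```bash
python3 -c "
from rig import ctrl
print(ctrl.finish_job())"
```

```text
the job is handed in; nothing more can be done
None
```

I handed the job in after about 22 s: the carafe, cup and canister stand upright on their mats, within about 2 mm of centre by the top camera, the stopper went on after the carafe was down and lies flat on its rim, and the gripper is open and clear of everything.

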